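# Shut the harmonica case by tucking its flap under the lip

## Robot

A 6-joint arm with a two-finger parallel gripper is mounted at the origin on the work surface. World frame = base frame: x ahead of the robot, y to its left, z up, the work surface at z = 0. Lengths are in m, angles in rad, forces in N, time in s.
With the tool pointing down it reaches from about 0.275 to 0.825 m from the base axis. Payload 5.2 kg.
Tool frame: the origin (TCP) lies on the centre line of the jaws, within the pads' length; the fingertips stand 17 mm ahead of it and the grasp point (between the pads) lies 2 mm behind it (r.tcp_to_tips is the distance from the TCP to the fingertips, in m); z points along the fingers, y is the direction in which the jaws open and shut (so a half turn about z gives the same grasp; the last joint's range is limited). The gripper opens to 93 mm and grips with 3 to 60 N. Pads are 15 mm wide; open, the fingers measure 128 mm over their backs; the gripper's body (75 mm by 188 mm) begins 65 mm behind the grasp point.
Start: joints at [1.024, 0.259, 1.535, -0, 1.348, -0.203], TCP at [0.185, 0.518, 0.236] pointing down, gripper open.
Joint ranges: [-3.14, 3.14], [-0.91, 2.08], [0.19, 2.58], [-1.22, 4.36], [0.22, 2.71], [-3.12, 3.12]. Speed limits (rad/s): [2.57, 2.57, 3.14, 3.14, 3.14, 3.14].

## Interface

Orientations are given as a 3x3 rotation matrix whose columns are the frame's x, y, z axes.
In Python, from workcell import r, eyes gives the robot as it stands.
- The arm moves only by the tool drive_tool, never from a script. Its arguments are lists of equal length, an entry for each row: "slide": the shift along the tool's x, y, z in cm, a list of three; "rot": the turn, a rotation vector about the tool's x, y, z in rad, a list of three. In form: {"slide": [[x, y, z], ...], "rot": [[ax, ay, az], ...]}. A call has 1 to 8 rows; each row is the pose to reach, as a shift and turn from the pose commanded when the call began, along the tool's axes at that moment; what a row does not reach only later rows make up. A row lasts 1/12 s, in which the tool goes at most 41.7 mm and 7.16 degrees, less where a joint would pass 70% of its speed; a pose out of reach is approached as far as the arm can. A call with a gripper value outside its range is refused whole. "gripper" is the opening, from 0 (shut) to 1 (fully open), set as the call begins (left out, the last holds). The fingers move at their own pace and stop on an object; "force" is the grip in N (left out, the last holds). Time passes only in rows, so rows that repeat a pose let the fingers close. It gives the time, the measured TCP pose, the force and the opening at its end, in the units of the state.
- r.observe(): the state, without advancing time (a new reading comes with each control period).
- eyes.grab_frame(name): name is "scene" or "top" or "wrist"; returns the picture (400x640x3 uint8, blue, green, red); there is no depth.
- eyes.calibration(name): a dict with "intrinsics" (3x3 intrinsics, pixels), "distortion" ([k1, k2, p1, p2, k3] as OpenCV has them; the pictures are not rectified), "origin" and "rotation" of the camera in the world. Camera axes: x right, y down, z forward; pixel columns grow to the right and rows downward; lengths in m; the calibration is good to about 2 mm. A picture is of the moment at which its call begins: read the wrist's pose just before it. calibration takes no time and is no camera call; for the wrist camera it gives the pose at the moment of the call.
- r.hand_in(): hands the job in, once; it reports no verdict.
The state is a dict: "t": time; "joint_positions": joint angles; "joint_velocities": joint speeds; "tau": joint torques, N m; "tool_pos": TCP position; "tool_rot": TCP orientation; "ft_force": force on the tool from outside, world axes, zero at the start; "ft_torque": the same for the moment, N m; "width": opening from 0.0 (shut) to 1.0 (fully open).
Only numpy, scipy, OpenCV 4.12 (cv2) and the standard library are available. Lean on these libraries where they do the work, as an engineer would, in place of code of your own. Each camera call takes 0.05 s, during which the arm holds its last target.

## Task

The harmonica lies in its open grey case: with the fingertips, fold the standing cover flap over it and push the flap's edge well beneath the black lip on the opposite side, so that the case stays shut by itself. Only push: do not pick up the case or the harmonica or shove the case along, and leave the things around it where they are.

Things in the scene. Friction and masses are not known exactly. Their poses are not given: they have to be found in the camera images.
- case: Open grey plastic harmonica case, loose, 0.4 to 0.7 kg, 84 (x) by 180 (y) by 40 mm to the wall tops, walls 4 mm. Origin: centre of its underside; z up. The flap is hinged on its -x side (towards the robot); the black lip, 150 mm long, runs along its +x side: its overhang lies 48.5 to 53.5 mm above the table, at x = 34 to 50 mm in the case frame. Yaw up to 0.7 rad either way.
- flap (a joint): Angle of the grey cover flap, rad: 0 folded flat (hinge stop), 1.57 upright, up to 1.95 leaning back to the robot. Springy (under 1 N at the edge): let go untucked, it stands up again. Plate 3 mm thick, 140 mm wide, free edge 76 mm from the axis. Open, its outer face looks to the case's -x; folded, that face is on top, 44 mm above the table, 4.5 mm below the lip's underside. It takes a press of 10 N.
- flap_slide (a joint): How far flap and hinge have slid along the case's +x, m, 0 to 0.012 (stop). At 0 the folded flap's edge is 4 mm short of the lip and can be folded down in front of it; at 0.012 it is 8 mm beneath it. Stays where it is left; takes about 2 N to slide. Slid over 4 mm before it is down, the flap lands on top of the lip.
- flap_hinge (a point): Middle of the flap's hinge axis (axis along the case's y): 46 mm to the case's -x from its origin when flap_slide is 0, 42.5 mm above the table. It moves with flap_slide. Its axes are those of the case.
- flap_edge (a point): Middle of the flap's free edge, in mid thickness, 76 mm from the hinge axis. Its x axis points from the hinge to the free edge, its z axis out of the outer face.
- flap_ridge (a point): Foot of the black thumb ridge on the flap's outer face, middle of its hinge-side face, 55 mm from the hinge axis. The ridge is 100 mm long along the hinge direction, 5 mm thick (55 to 60 mm from the axis) and stands 6 mm out of the face. Pushing against it with the flap held down slides the flap under the lip.
- lip_edge (a point): Middle of the lower inner edge of the black lip, under which the flap goes: 34 mm to the case's +x from its origin, 48.5 mm above the table.
- harmonica: Steel and dark wood harmonica lying loose in the case, 40 (x) by 146 (y) by 26 mm high; origin: centre of its underside, 4 mm above the table. The folded flap passes clear above it.
- pitch_pipe: Round brushed steel pitch pipe, 44 mm across, 15 mm high, lying beside the case; origin: centre of its underside. Leave alone.
- nut_blank: Cedar ukulele nut blank, 12 by 60 by 9 mm, lying beside the case; origin: centre of its underside. Leave alone.
- dish: White ceramic dish, 90 mm across, 22 mm high, holding the marble; origin: centre of its underside. Leave alone.
- marble_center (a point): Centre of the green glass marble, 16 mm across, in the dish. Leave alone.
- polish_tin: Red round shoe polish tin, 72 mm across, 26 mm high; origin: centre of its underside. Leave alone.
- shoe_brush: Shoe brush, 45 by 130 by 38 mm, lying beyond the case's lip side; origin: centre of its underside. Leave alone.
Things that resemble listed ones, but are neither listed nor needed, are in the scene too. What is meant by the case is not red, and is the smaller of those in its own colour.

How it is judged:
At the end, for the whole second after the job is handed in: The flap lies folded (angle under 0.08 rad) with its edge below the lip's underside and at least 3 mm in beneath it (flap_slide over 8 mm), at rest; the case stands flat within 40 mm of where it was, with the harmonica in it (value of joint flap below 0.08 rad and value of joint flap_slide above 0.008 m and z of flap_edge in the frame of lip_edge below 0 m and x of flap_edge in the frame of lip_edge above 0.003 m and velocity of joint flap between -0.05 and 0.05 rad/s and angle between case's own z axis and vertical below 0.05 rad and linear speed of case below 0.01 m/s and z of harmonica in the frame of case below 0.012 m and distance of case from where it was at the start of the episode below 0.04 m); the robot touches nothing.
It fails at once if the case is shoved along (over 40 mm) (distance of case from where it was at the start of the episode above 0.04 m).
It fails at once if the case is lifted (over 12 mm) or tipped (over 0.2 rad) (height (world z) of case above 0.012 m or angle between case's own z axis and vertical above 0.2 rad).
It fails at once if the harmonica is lifted in the case (over 15 mm) (z of harmonica in the frame of case above 0.019 m).
It fails at once if something standing around is moved more than 25 mm (distance of any of pitch_pipe, nut_blank, dish, polish_tin, shoe_brush from where it was at the start of the episode above 0.025 m).
It fails at once if the marble leaves its dish (horizontal distance between marble_center and dish above 0.045 m).
It also fails if it takes over 35 s, if anything falls off the work surface, if the arm or the gripper's body presses on something with over 40 N, if the wrist force passes 120 N, or if a joint passes its speed limit or range.

## Working session

There is one attempt and no reset: what is moved stays moved. The work goes in short steps, Python scripts to look and compute and a tool call to move; the robot and the scene stay as the last step left them, time stands still between calls to the robot, and variables do not carry over. Pictures are saved under pics/ and viewed, and the job is handed in when it is done.

Besides the shell and the picture viewer there is one more tool, called after ">>>" by a JSON object that holds its "api" and its "payload", one argument or row to a line. drive_tool: Moves the arm, as the interface text tells. Its arguments: {"type":"object","properties":{"slide":{"type":"array"},"rot":{"type":"array"},"gripper":{"type":"number"},"force":{"type":"number"}},"required":["slide","rot"]}

```bash
mkdir -p pics; ls; python3 - <<'E'
from workcell import r, eyes
import cv2
for n in ("scene","top","wrist"):
    im=eyes.grab_frame(n); cv2.imwrite(f"pics/{n}0.png",im)
    c=eyes.calibration(n); print(n,c)
s=r.observe();print(s)
E
```

```text
pics
scene {'intrinsics': array([[473.71824665,   0.        , 305.6636705 ],
       [  0.        , 473.71824665, 196.36931366],
       [  0.        ,   0.        ,   1.        ]]), 'distortion': array([-0.10103794,  0.        ,  0.        ,  0.        ,  0.        ]), 'origin': array([1.2816529 , 0.32488188, 0.93087689]), 'rotation': array([[-0.48232375,  0.65438371, -0.58236222],
       [ 0.87585079,  0.34826655, -0.33405958],
       [-0.01578587, -0.67118728, -0.74111972]])}
top {'intrinsics': array([[447.16585026,   0.        , 328.95514692],
       [  0.        , 447.16585026, 197.35740497],
       [  0.        ,   0.        ,   1.        ]]), 'distortion': array([-0.02792502,  0.        ,  0.        ,  0.        ,  0.        ]), 'origin': array([ 0.38899831, -0.082606  ,  1.3966024 ]), 'rotation': array([[ 0.00675476, -0.992514  ,  0.121944  ],
       [-0.99992975, -0.00551628,  0.01049094],
       [-0.00973973, -0.12200629, -0.99248154]])}
wrist {'intrinsics': array([[305.3134988 ,   0.        , 320.99613839],
       [  0.        , 305.3134988 , 201.11996964],
       [  0.     
[... 415 characters left out ...]
 -2.69477900e-05,
        1.34796688e+00, -2.02822389e-01]), 'joint_velocities': array([-0.001787  , -0.00111655, -0.00470647,  0.00062242, -0.00019808,
        0.00022964]), 'tau': array([ 1.84648066e-03, -4.37643349e+01, -2.84232831e+01,  7.18949363e-02,
        3.80248320e-02, -1.20790482e-04]), 'tool_pos': array([0.18520105, 0.51749721, 0.23502807]), 'tool_rot': array([[-9.41477662e-01,  3.37074714e-01, -6.69781495e-04],
       [ 3.37075293e-01,  9.41476989e-01, -1.15129111e-03],
       [ 2.42512743e-04, -1.30968166e-03, -9.99999113e-01]]), 'ft_force': array([-0.61225898,  0.28663816,  0.54401828]), 'ft_torque': array([ 0.02487334,  0.01316212, -0.00888292]), 'width': 0.9984069492736787}
```

View pics/scene0.png

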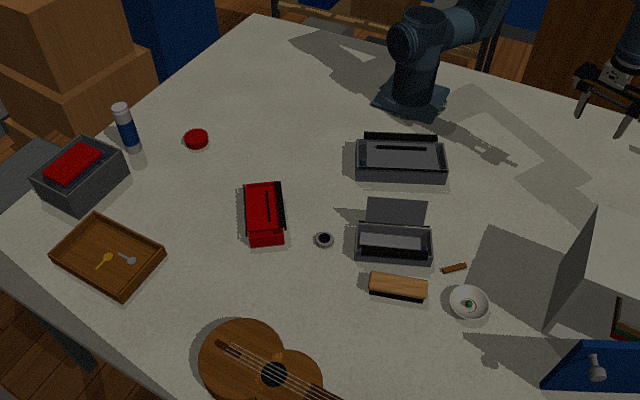

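View pics/top0.png

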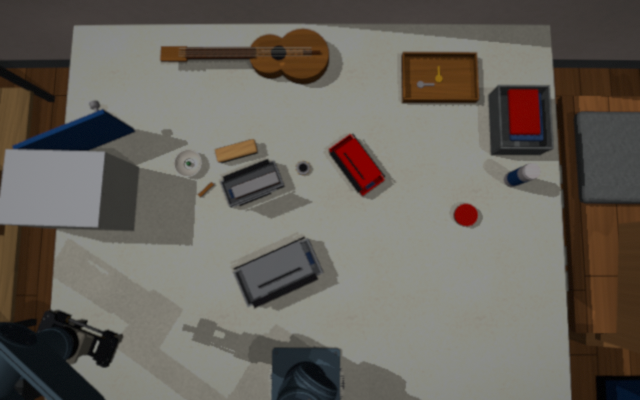

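View pics/wrist0.png

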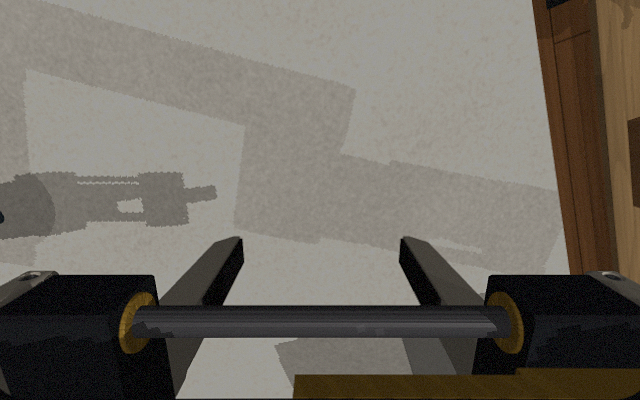

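Candidates: a red case (top 357,163), a larger grey case (top 277,270), and a smaller grey case (top 255,183; scene 395,240). The smaller grey one fits: it isn't red, it's the smaller of the two grey ones, its flap is standing, and the brush, dish and nut lie around it. I'll confirm with enlarged crops.

```bash
python3 - <<'E'
import cv2,numpy as np
t=cv2.imread("pics/top0.png")[125:235,165:325]; s=cv2.imread("pics/scene0.png")[180:320,330:500]
g=lambda a:np.clip(255*(a/255.)**0.6,0,255).astype(np.uint8)
cv2.imwrite("pics/top0c.png",g(cv2.resize(t,None,fx=5,fy=5,interpolation=cv2.INTER_CUBIC)))
cv2.imwrite("pics/scene0c.png",g(cv2.resize(s,None,fx=4,fy=4,interpolation=cv2.INTER_CUBIC)))
E
```

```text
(no output)
```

View pics/top0c.png

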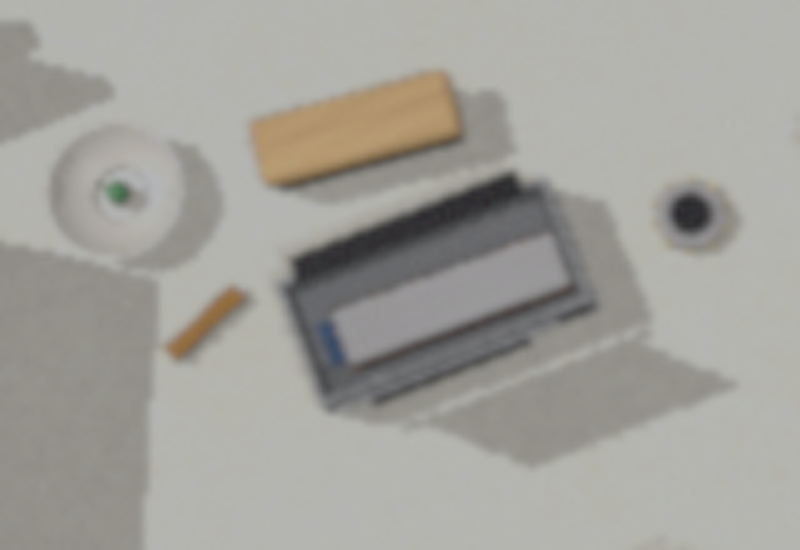

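View pics/scene0c.png

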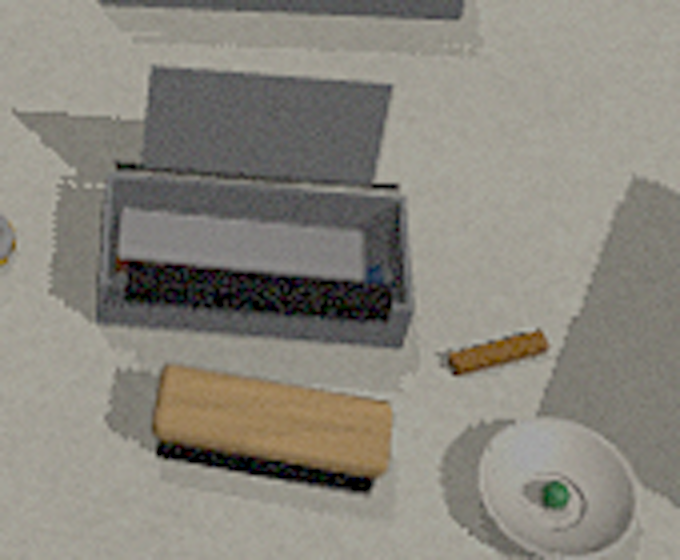

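```bash
cat > h.py <<'E'
import numpy as np,cv2
def ray(c,px):
    u=cv2.undistortPoints(np.array([[px]],float),c["intrinsics"],c["distortion"])[0,0]
    d=c["rotation"]@np.array([u[0],u[1],1.]); return c["origin"],d/np.linalg.norm(d)
def plane(c,px,z):
    o,d=ray(c,px); return o+d*(z-o[2])/d[2]
def tri(c1,p1,c2,p2):
    o1,d1=ray(c1,p1);o2,d2=ray(c2,p2)
    t=np.linalg.lstsq(np.c_[d1,-d2],o2-o1,rcond=None)[0]
    a=o1+d1*t[0];b=o2+d2*t[1]; return (a+b)/2,np.linalg.norm(a-b)
def proj(c,P):
    R=c["rotation"].T; rv=cv2.Rodrigues(R)[0]
    return cv2.projectPoints(np.atleast_2d(P).astype(float),rv,-R@c["origin"],c["intrinsics"],c["distortion"])[0][:,0]
E
python3 - <<'E'
from workcell import eyes
from h import *
np.set_printoptions(precision=4,suppress=True)
T=eyes.calibration("top");S=eyes.calibration("scene")
t=lambda x,y:((x+.5)/5-.5+165,(y+.5)/5-.5+125); s=lambda x,y:((x+.5)/4-.5+330,(y+.5)/4-.5+180)
pairs={"lip in +y":(t(300,282),s(392,290)),"lip in -y":(t(526,193),s(127,263)),
"lip out +y":(t(292,258),s(390,320)),"lip out -y":(t(515,173),s(125,298)),
"rim lipside -y":(t(545,182),s(98,320)),
"harm +y -x":(t(345,364),s(365,238)),"harm -y +x":(t(556,234),s(120,258)),
"hinge +y":(t(330,407),s(400,187)),"hinge -y":(t(595,306),s(116,165)),
"flap? +y":(t(348,404),s(392,84)),"flap? -y":(t(575,318),s(150,66)),}
for k,(a,b) in pairs.items(): print(k,*tri(T,a,S,b))
a=plane(T,t(300,282),.0535);b=plane(T,t(526,193),.0535);d=a-b;print("lip at z top",a,b,np.linalg.norm(d),np.degrees(np.arctan2(-d[0],d[1])))
a=plane(S,s(392,290),.0535);b=plane(S,s(127,263),.0535);d=a-b;print("lip at z scene",a,b,np.linalg.norm(d),np.degrees(np.arctan2(-d[0],d[1])))
# black pixels mask contours of lip in top
im=cv2.imread("pics/top0.png")
E
```

```text
lip in +y [0.604  0.2538 0.043 ] 0.001590165836270666
lip in -y [0.6599 0.1137 0.047 ] 0.0013104978139385568
lip out +y [0.62   0.26   0.0376] 0.0002081243661669453
lip out -y [0.6751 0.1214 0.0363] 0.0034919867482890677
rim lipside -y [0.6759 0.1069 0.0052] 0.0035693094275489313
harm +y -x [0.5568 0.2271 0.0205] 0.003257187007463365
harm -y +x [0.639  0.1001 0.0182] 0.0021149105565634587
hinge +y [0.5272 0.233  0.0402] 0.0009593580563128891
hinge -y [0.5904 0.073  0.0377] 0.003321511811697725
flap? +y [0.5205 0.2086 0.1138] 0.007360515911160297
flap? -y [0.5715 0.0783 0.1115] 0.007766514934636614
lip at z top [0.6025 0.2504 0.0535] [0.6584 0.1134 0.0535] 0.14795903461785764 22.160932305160316
lip at z scene [0.6116 0.2554 0.0535] [0.6647 0.1147 0.0535] 0.15036113336214513 20.675425307974862
```

The case is confirmed: the smaller grey one, with its flap standing towards the robot (scene 395,212) and its black lip on the far side. Yaw is about +0.375 rad. I'll bring the wrist camera over it for a closer measurement.

>>> {"api": "drive_tool", "payload": {
  "slide": [
    [-3.3,-1.6,0],
    [-6.6,-3.2,0],
    [-9.9,-4.8,0],
    [-13.2,-6.3,0],
    [-16.5,-7.9,0],
    [-19.8,-9.5,0],
    [-23,-11,0],
    [-23,-11,0]
  ],
  "rot": [
    [0,0,-0.1],
    [0,0,-0.2],
    [0,0,-0.3],
    [0,0,-0.4],
    [0,0,-0.5],
    [0,0,-0.6],
    [0,0,-0.72],
    [0,0,-0.72]
  ],
  "gripper": 0.5
}}

```text
t: 0.82
tool_pos: [0.3686, 0.333, 0.2354]
tool_rot: [[-0.929, -0.37, 0.002], [-0.37, 0.929, -0.002], [-0.001, -0.003, -1.0]]
ft_force: [-0.6, 1.4, 1.0]
width: 0.515
```

```bash
python3 - <<'E'
from workcell import r
import numpy as np
s=r.observe();print(s['t'],s['tool_pos'],s['tool_rot']);print(s['tool_rot'].T@(np.array([.55,.15,.236])-s['tool_pos']))
E
```

```text
0.8167 [0.36858696 0.33303202 0.23543467] [[-9.28959802e-01 -3.70176766e-01  1.68753938e-03]
 [-3.70179725e-01  9.28957905e-01 -2.04477188e-03]
 [-8.10726007e-04 -2.52420375e-03 -9.99996486e-01]]
[-1.00771142e-01 -2.37185360e-01  1.15074978e-04]
```

>>> {"api": "drive_tool", "payload": {
  "slide": [
    [-1.5,-3.5,0],
    [-3,-7,0],
    [-4.5,-10.5,0],
    [-6,-14,0],
    [-7.5,-17.5,0],
    [-9,-21,0],
    [-10,-23.7,0],
    [-10,-23.7,0]
  ],
  "rot": [
    [0,0,0],
    [0,0,0],
    [0,0,0],
    [0,0,0],
    [0,0,0],
    [0,0,0],
    [0,0,0],
    [0,0,0]
  ]
}}

```text
t: 1.48
tool_pos: [0.5482, 0.1492, 0.2349]
tool_rot: [[-0.932, -0.362, 0.001], [-0.362, 0.932, -0.002], [-0.0, -0.002, -1.0]]
ft_force: [0.4, 0.1, 0.4]
width: 0.497
```

```bash
python3 - <<'E'
from workcell import r,eyes
import cv2,pickle
c=eyes.calibration("wrist");im=eyes.grab_frame("wrist");cv2.imwrite("pics/w1.png",im)
pickle.dump(c,open("w1.pkl","wb"));print(r.observe()['tool_pos'],c['origin'])
cv2.imwrite("pics/s1.png",eyes.grab_frame("scene"))
E
```

```text
[0.54621177 0.15123846 0.23480466] [0.47253806 0.1200281  0.38406944]
```

View pics/w1.png

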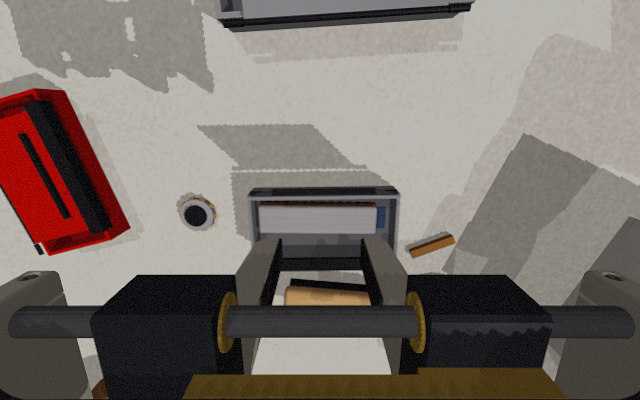

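The wrist view shows the case at (325,220), with its lip hidden behind the fingers. I'll move 9 cm towards the lip side for a second view.

>>> {"api": "drive_tool", "payload": {
  "slide": [
    [-3,0,0],
    [-6,0,0],
    [-9,0,0],
    [-9,0,0]
  ],
  "rot": [
    [0,0,0],
    [0,0,0],
    [0,0,0],
    [0,0,0]
  ]
}}

```text
t: 1.92
tool_pos: [0.6309, 0.1893, 0.2343]
tool_rot: [[-0.93, -0.369, 0.001], [-0.369, 0.93, 0.001], [-0.001, 0.001, -1.0]]
ft_force: [-0.9, -0.2, -0.3]
width: 0.5
```

```bash
python3 - <<'E'
from workcell import r,eyes
import cv2,pickle
c=eyes.calibration("wrist");im=eyes.grab_frame("wrist");cv2.imwrite("pics/w2.png",im)
pickle.dump(c,open("w2.pkl","wb"));print(r.observe()['tool_pos'],c['origin'])
cv2.imwrite("pics/w2c.png",cv2.resize(im[70:270,200:450],None,fx=3,fy=3,interpolation=cv2.INTER_CUBIC))
i=cv2.imread("pics/w1.png");cv2.imwrite("pics/w1c.png",cv2.resize(i[150:300,200:450],None,fx=3,fy=3,interpolation=cv2.INTER_CUBIC))
E
```

```text
[0.62878249 0.1885622  0.23427315] [0.55551313 0.15911591 0.38336318]
```

View pics/w2c.png

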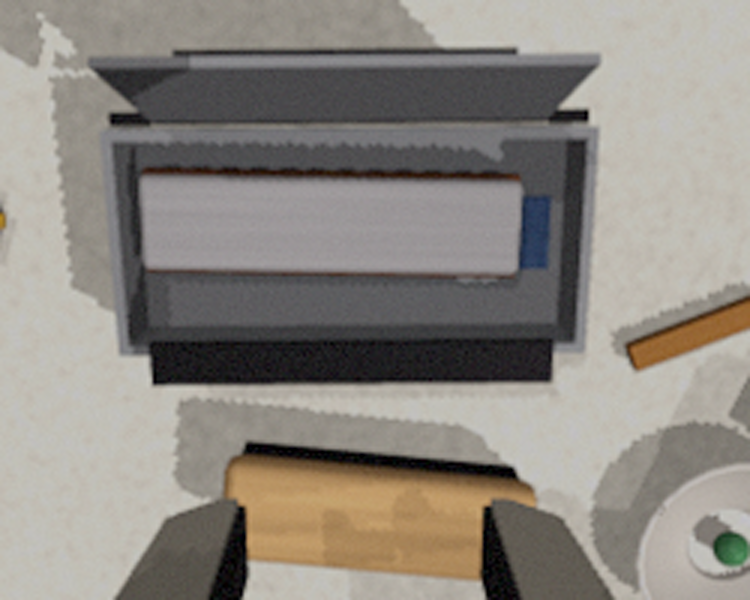

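View pics/w1c.png

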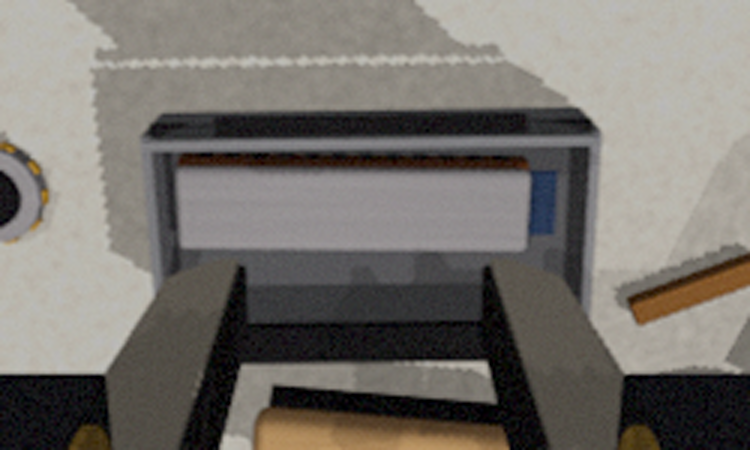

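```bash
python3 - <<'E'
from workcell import eyes
from h import *
import pickle
np.set_printoptions(precision=4,suppress=True)
A=pickle.load(open("w1.pkl","rb"));B=pickle.load(open("w2.pkl","rb"));T=eyes.calibration("top");S=eyes.calibration("scene")
a=lambda x,y:((x+.5)/3-.5+200,(y+.5)/3-.5+150); b=lambda x,y:((x+.5)/3-.5+200,(y+.5)/3-.5+70)
t=lambda x,y:((x+.5)/5-.5+165,(y+.5)/5-.5+125); s=lambda x,y:((x+.5)/4-.5+330,(y+.5)/4-.5+180)
print("rim-x-y",tri(A,a(143,138),B,b(104,130)));print("rim-x+y",tri(A,a(600,136),B,b(598,127)))
print("harm -x+y top",tri(A,a(527,167),B,b(519,175)))
print("lip-in scene/B",tri(S,s(392,290),B,b(552,338)),tri(S,s(127,263),B,b(150,342)))
print("lip-in top/B",tri(T,t(300,282),B,b(552,338)),tri(T,t(526,193),B,b(150,342)))
print("flap edge scene/B",tri(S,s(392,84),B,b(600,55)),tri(S,s(150,66),B,b(90,58)))
P=[plane(B,b(104,130),.04),plane(B,b(600,127),.04),plane(B,b(122,354),.04),plane(B,b(584,350),.04)]
P=np.array(P);print(P)
dy=(P[1]-P[0]+P[3]-P[2]);yaw=np.arctan2(-dy[0],dy[1]);c0=P.mean(0);print("yaw",yaw,"c",c0, np.linalg.norm(P[1]-P[0]),np.linalg.norm(P[3]-P[2]),np.linalg.norm(P[2]-P[0]))
X=np.array([np.cos(yaw),np.sin(yaw),0]);Y=np.array([-X[1],X[0],0])
L=[plane(B,b(150,342),.0535),plane(B,b(552,338),.0535),plane(B,b(152,383),.0535),plane(B,b(552,380),.0535)]
for p in L: print("lip loc",(p-c0)@X,(p-c0)@Y)
for p in (plane(B,b(110,118),.0425),plane(B,b(588,117),.0425)): print("hinge loc",(p-c0)@X,(p-c0)@Y)
# flap free edge: far along ray with width 140
for z in (.105,.11,.115,.118,.12):
    p=plane(B,b(90,58),z);q=plane(B,b(600,55),z); print(z,(p-c0)@X,(q-c0)@X,np.linalg.norm(p-q))
E
```

```text
rim-x-y (array([0.5936, 0.0745, 0.0419]), np.float64(7.015084577334287e-05))
rim-x+y (array([0.5277, 0.2373, 0.047 ]), np.float64(0.00031404231033554453))
harm -x+y top (array([0.5528, 0.2212, 0.0308]), np.float64(0.0003137361318173136))
lip-in scene/B (array([0.6036, 0.255 , 0.0433]), np.float64(0.0011101092087194755)) (array([0.6603, 0.1138, 0.0471]), np.float64(0.0012252242542719605))
lip-in top/B (array([0.5937, 0.2365, 0.1103]), np.float64(0.0004720560690793283)) (array([0.6598, 0.1144, 0.0475]), np.float64(0.0004989032360882244))
flap edge scene/B (array([0.5162, 0.2129, 0.112 ]), np.float64(0.002825338298225832)) (array([0.5688, 0.0818, 0.1103]), np.float64(0.0007889052265830041))
[[0.5938 0.0741 0.04  ]
 [0.5269 0.2395 0.04  ]
 [0.6709 0.1049 0.04  ]
 [0.6036 0.27   0.04  ]]
yaw 0.3856968357224411 c [0.5988 0.1721 0.04  ] 0.17839508457667413 0.17832560007675635 0.08304154255772696
lip loc 0.03362725567528038 -0.07503725766937626
lip loc 0.03322449647019595 0.0734670790135951
lip loc 0.049388855646918986 -0.07546709619425032
lip loc 0.049352934289004585 0.07430692463422793
hinge loc -0.0456272448934648 -0.0857442094437798
hinge loc -0.04474690589983535 0.08434897545023505
0.105 -0.061899721775628996 -0.06167343911503585 0.14548549209384265
0.11 -0.061595917041773605 -0.06137369890328139 0.14287226049915985
0.115 -0.06129211230791822 -0.06107395869152705 0.14025902890447708
0.118 -0.06110982946760498 -0.060894114564474355 0.13869108994766743
0.12 -0.06098830757406273 -0.0607742184797726 0.13764579730979434
```

Measured: case centre (0.599, 0.172), yaw 0.386, slide about 0. The flap leans back at about 1.77 rad. The triangulated rim (42 mm) and lip (about 45 mm) agree roughly with the stated heights. Next I'll retreat behind the flap and go down.

>>> {"api": "drive_tool", "payload": {
  "slide": [
    [4,-0.2,0],
    [8,-0.4,0],
    [12.4,-0.4,0],
    [12.4,-0.4,4],
    [12.4,-0.4,8],
    [12.4,-0.4,12],
    [12.4,-0.4,12.3],
    [12.4,-0.4,12.3]
  ],
  "rot": [
    [0,0,-0.008],
    [0,0,-0.008],
    [0,0,-0.008],
    [0,0,-0.008],
    [0,0,-0.008],
    [0,0,-0.008],
    [0,0,-0.008],
    [0,0,-0.008]
  ]
}}

```text
t: 2.63
tool_pos: [0.5115, 0.1374, 0.1115]
tool_rot: [[-0.927, -0.375, -0.006], [-0.376, 0.927, -0.0], [0.005, 0.002, -1.0]]
ft_force: [0.4, -0.5, 0.8]
width: 0.5
```

```bash
cat > st.py <<'E'
from workcell import r,eyes
import numpy as np,cv2,sys,pickle
np.set_printoptions(precision=4,suppress=True)
yaw=.386;X=np.array([np.cos(yaw),np.sin(yaw),0]);Y=np.array([-X[1],X[0],0]);H=np.array([.5988,.1721,0])-.046*X
def st():
    s=r.observe();p=s['tool_pos']-H;print("t",s['t'],"u,v,z(mm)",1000*np.array([p@X,p@Y,p[2]]),"tipz",1000*(p[2]-.017),"f local",s['ft_force']@X,s['ft_force']@Y,s['ft_force'][2],"w",s['width'])
st()
if len(sys.argv)>1:
    for n in sys.argv[2:]:
        c=eyes.calibration(n);im=eyes.grab_frame(n);cv2.imwrite(f"pics/{n}{sys.argv[1]}.png",im);pickle.dump(c,open(f"{n}{sys.argv[1]}.pkl","wb"))
        o={"scene":im[170:330,330:500],"wrist":im[50:350,120:520],"top":im[125:235,165:325]}[n]
        f={"scene":4,"wrist":2,"top":5}[n]
        cv2.imwrite(f"pics/{n}{sys.argv[1]}c.png",cv2.resize(o,None,fx=f,fy=f,interpolation=cv2.INTER_CUBIC)[:600])
    st()
E
python3 st.py 3 wrist scene
```

```text
t 2.6333 u,v,z(mm) [-47.8976   0.7219 111.4519] tipz 94.45185430493807 f local 0.15859608437054443 -0.5884517122980161 0.84975817404469 w 0.5004697592384607
t 2.7333 u,v,z(mm) [-44.3376  -0.7212 114.6531] tipz 97.65311523921949 f local -1.0979387171182409 0.2166077099637212 0.7379800799811953 w 0.4988524671356089
```

View pics/wrist3c.png

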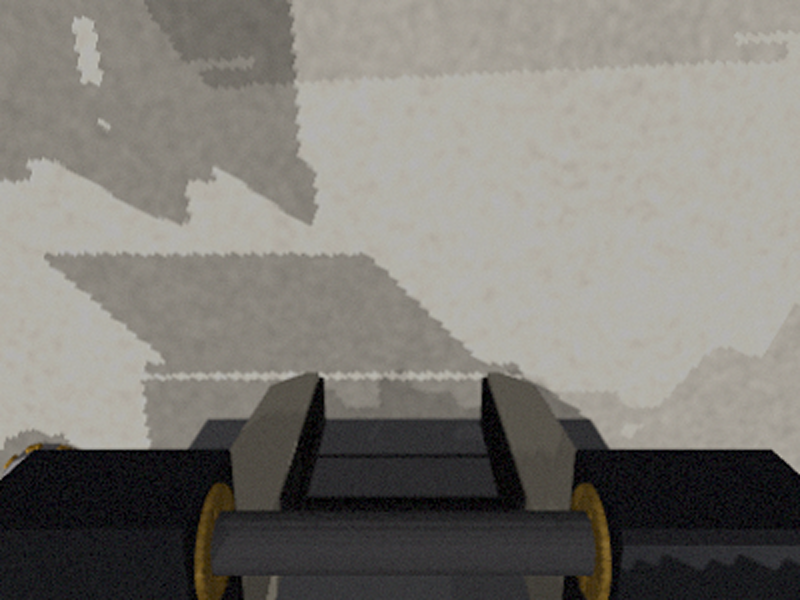

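View pics/scene3c.png

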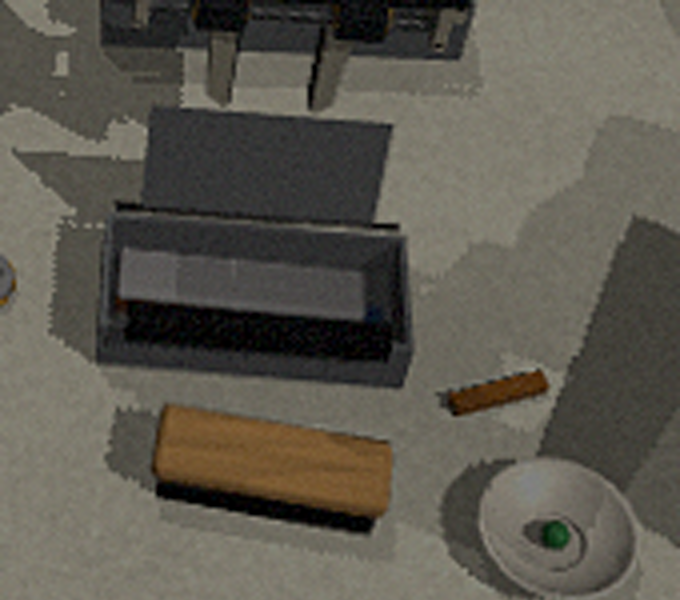

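```bash
cat > avg.py <<'E'
from st import *
def avg(n=5):
    P=[];F=[]
    for i in range(n):
        eyes.grab_frame("top");s=r.observe();p=s['tool_pos']-H;P.append([p@X,p@Y,p[2]]);f=s['ft_force'];F.append([f@X,f@Y,f[2]])
    print("avg mm",1000*np.mean(P,0),"sd",1000*np.std(P,0),"F",np.mean(F,0),"t",s['t'])
avg()
E
python3 avg.py
```

```text
t 2.7333 u,v,z(mm) [-44.3376  -0.7212 114.6531] tipz 97.65311523921949 f local -1.0979387171182409 0.2166077099637212 0.7379800799811953 w 0.4988524671356089
avg mm [-43.6727  -1.2499 114.9374] sd [0.2097 0.0862 0.3386] F [ 0.6756 -0.2093  0.2182] t 2.9833
```

```bash
cat > plan.py <<'E'
import numpy as np
# corner on face at radius rho; u0,z0 current TCP (mm)
def tcp(th,rho=48,off=0,al=None):
    al=min(.6,.57*th) if al is None else al
    p=np.array([rho*np.cos(th)-(1.5+off)*np.sin(th),42.5+rho*np.sin(th)+(1.5+off)*np.cos(th)])
    return p-np.array([17*np.sin(al)+7.5*np.cos(al),-17*np.cos(al)+7.5*np.sin(al)]),al
if __name__=="__main__":
    u0,z0=-43.7,114.9
    for th,off in ((1.775,14),(1.775,8),(1.7,0),(1.6,0),(1.5,0),(1.4,0),(1.2,0),(1.,0),(.8,0),(.6,0),(.4,0),(.2,0),(0,0)):
        q,al=tcp(th,off=off); print(th,q.round(1),"slide",-(q[0]-u0)/10,-(q[1]-z0)/10,"al",al)
E
python3 plan.py
```

```text
1.775 [-40.7  96.2] slide -0.2999310488132032 1.8744625019921954 al 0.6
1.775 [-34.8  97.4] slide -0.8874647168475803 1.7527900362241753 al 0.6
1.7 [-23.5  99.7] slide -2.0239027898597928 1.5197468936723026 al 0.6
1.6 [-18.7 100.2] slide -2.501012336543769 1.4668379434457932 al 0.6
1.5 [-13.9 100.3] slide -2.981020404060547 1.4618247937502076 al 0.6
1.4 [-9.1 99.9] slide -3.4591309104690695 1.50475753432018 al 0.6
1.2 [ 0.2 97.6] slide -4.390617442639131 1.732270033885635 al 0.6
1.0 [ 9.2 94. ] slide -5.288430206226438 2.093386305816496 al 0.57
0.8 [18.1 89.9] slide -6.184610350205412 2.496159124922316 al 0.45599999999999996
0.6 [26.  84.3] slide -6.970217939337658 3.055898864722036 al 0.34199999999999997
0.4 [32.5 77.4] slide -7.617839166704843 3.746150425776655 al 0.22799999999999998
0.2 [37.4 69.5] slide -8.106006896421421 4.535726794522274 al 0.11399999999999999
0 [40.5 61. ] slide -8.42 5.390000000000001 al 0.0
```

>>> {"api": "drive_tool", "payload": {
  "slide": [
    [0,0,0.5],
    [0,0,1],
    [-0.1,0,1.5],
    [-0.2,0,1.8],
    [-0.3,0,1.8],
    [-0.9,0,1.7],
    [-0.9,0,1.7],
    [-0.9,0,1.7]
  ],
  "rot": [
    [0,-0.12,0],
    [0,-0.24,0],
    [0,-0.36,0],
    [0,-0.48,0],
    [0,-0.6,0],
    [0,-0.6,0],
    [0,-0.6,0],
    [0,-0.6,0]
  ]
}}

```text
t: 3.65
tool_pos: [0.5229, 0.1397, 0.096]
tool_rot: [[-0.764, -0.374, 0.526], [-0.308, 0.928, 0.211], [-0.567, -0.001, -0.824]]
ft_force: [0.3, 0.0, 0.0]
width: 0.498
```

```bash
python3 avg.py; python3 st.py 4 scene wrist
```

```text
t 3.65 u,v,z(mm) [-36.4908  -1.4534  96.0452] tipz 79.04515367439028 f local 0.2513975852475369 -0.0834001341854391 0.0370562028429615 w 0.4983282619762575
avg mm [-35.9972  -1.2653  96.1508] sd [0.5097 0.0868 0.2432] F [-0.0646  0.4907 -0.145 ] t 3.9
t 3.9 u,v,z(mm) [-35.3791  -1.2694  96.4276] tipz 79.42755464621322 f local 0.24897964978402662 0.18774649927818082 -0.23258491561368466 w 0.49807280830392875
t 4.0 u,v,z(mm) [-35.4019  -1.1632  96.2785] tipz 79.27845602394879 f local 0.2737088930487237 -0.022927864874954806 0.07026206895077579 w 0.5003308787576439
```

View pics/scene4c.png

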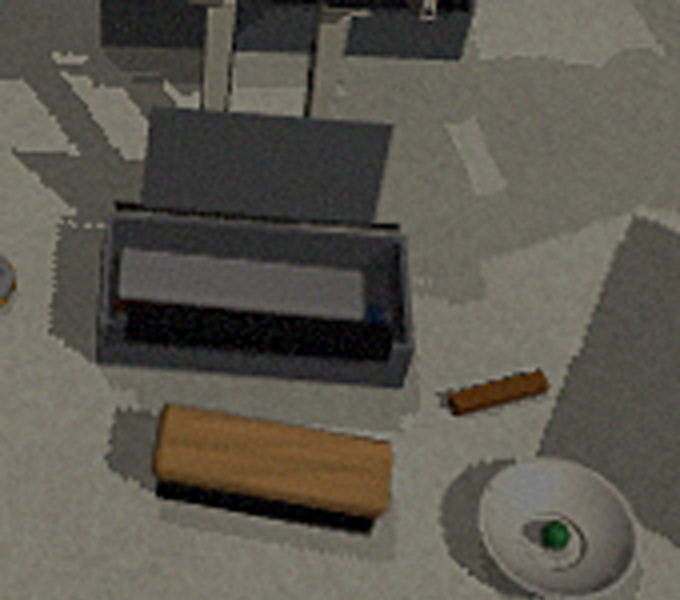

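View pics/wrist4c.png

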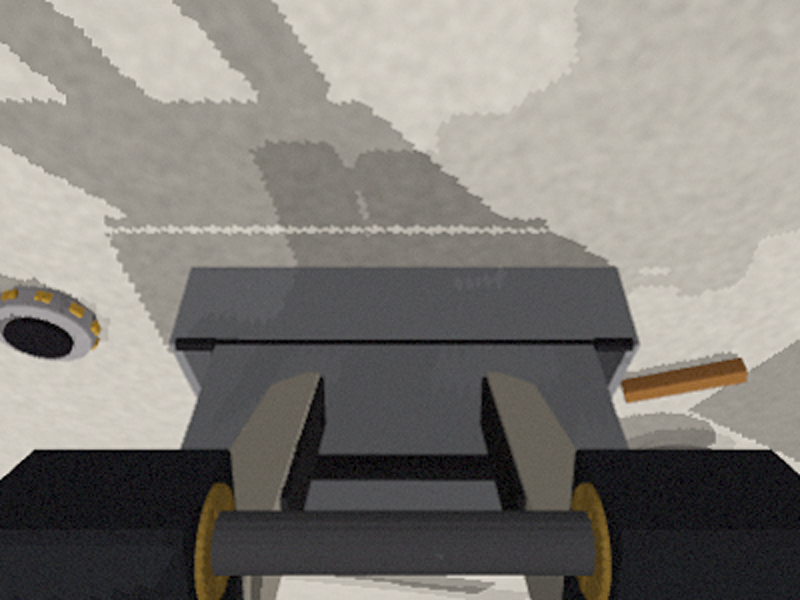

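```bash
cat > mv.py <<'E'
from plan import tcp
import numpy as np
def rows(u0,z0,a0,ths,**k):
    x=np.array([-np.cos(a0),-np.sin(a0)]);z=np.array([np.sin(a0),-np.cos(a0)])
    for th in ths:
        q,al=tcp(th,**k);d=(q-[u0,z0])/10;print(th,"slide",(d@x).round(2),(d@z).round(2),"rot y",round(-(al-a0),3))
E
python3 -c "
from mv import *
rows(-35.5,96.3,.603,[1.7,1.6,1.5,1.4,1.3,1.2,1.1,1.0])"
```

```text
1.7 slide -1.18 0.4 rot y 0.003
1.6 slide -1.61 0.63 rot y 0.003
1.5 slide -2.01 0.9 rot y 0.003
1.4 slide -2.38 1.2 rot y 0.003
1.3 slide -2.71 1.55 rot y 0.003
1.2 slide -3.01 1.92 rot y 0.003
1.1 slide -3.28 2.32 rot y 0.003
1.0 slide -3.55 2.73 rot y 0.033
```

>>> {"api": "drive_tool", "payload": {
  "slide": [
    [-0.6,0,0.2],
    [-1.2,0,0.4],
    [-1.6,0,0.63],
    [-2.0,0,0.9],
    [-2.4,0,1.2],
    [-2.7,0,1.55],
    [-3.0,0,1.9],
    [-3.3,0,2.3]
  ],
  "rot": [
    [0,0,0],
    [0,0,0],
    [0,0,0],
    [0,0,0],
    [0,0,0],
    [0,0,0],
    [0,0,0],
    [0,0,0]
  ]
}}

```text
t: 4.67
tool_pos: [0.5608, 0.1555, 0.0951]
tool_rot: [[-0.765, -0.375, 0.523], [-0.309, 0.927, 0.212], [-0.565, -0.0, -0.825]]
ft_force: [-1.1, -0.1, 0.4]
width: 0.498
```

```bash
python3 avg.py; python3 st.py 5 scene wrist
```

```text
t 4.6667 u,v,z(mm) [ 4.5169 -1.068  95.1388] tipz 78.13881793331076 f local -1.0396398747487448 0.3100120210601281 0.3794754190751955 w 0.4979267533214017
avg mm [ 4.3692 -1.0592 94.9711] sd [0.4402 0.1168 0.0441] F [-0.1666 -0.5286 -0.1627] t 4.9167
t 4.9167 u,v,z(mm) [ 3.8886 -0.9937 95.0314] tipz 78.03141453729693 f local 0.20209002727886602 -0.6769648789576458 -0.3833173920231019 w 0.4990213933396475
t 5.0167 u,v,z(mm) [ 3.8733 -1.0614 95.2021] tipz 78.2021386637174 f local 0.24749690636725077 0.0748917323919792 0.0707875149272297 w 0.4974618432541253
```

View pics/scene5c.png

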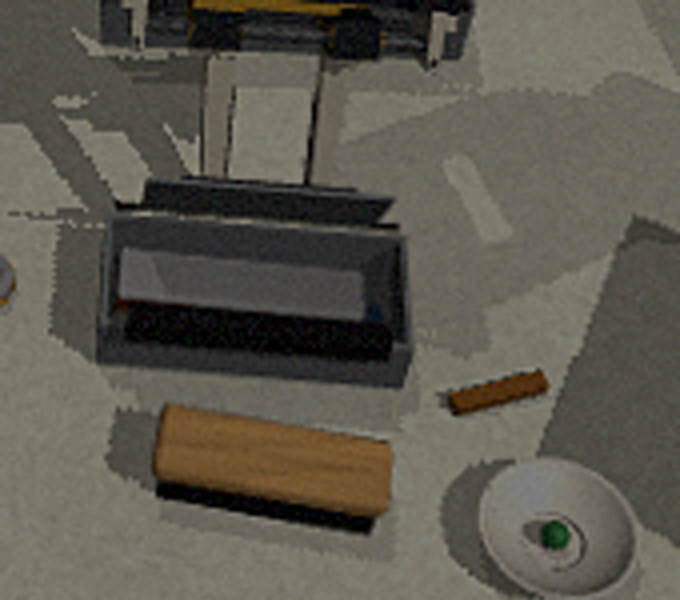

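View pics/wrist5c.png

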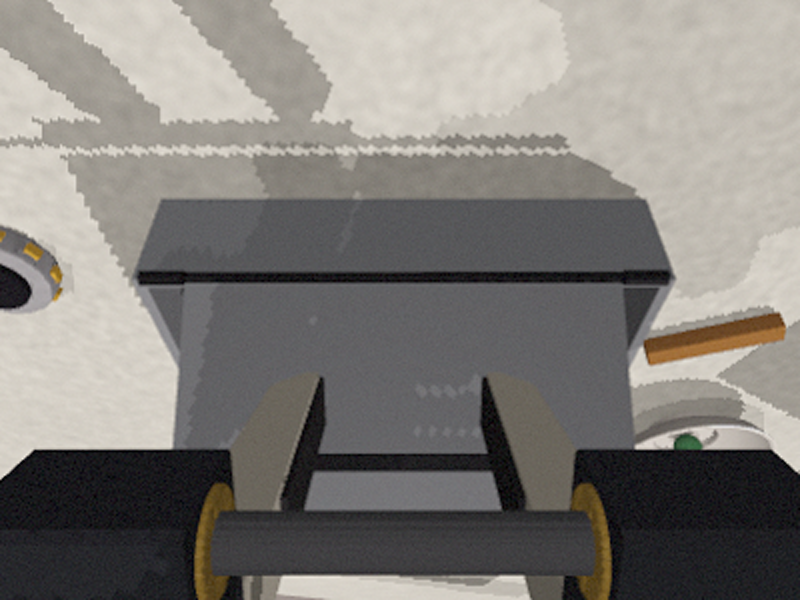

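The flap is folding well and the hinge hasn't shifted. I'll continue down.

```bash
python3 -c "
from mv import *
rows(3.9,95.1,.603,[1.0,.9,.8,.7,.6,.5,.4,.3,.2,.1,0])"
```

```text
1.0 slide -0.37 0.39 rot y 0.033
0.9 slide -0.65 0.8 rot y 0.09
0.8 slide -0.88 1.23 rot y 0.147
0.7 slide -1.07 1.68 rot y 0.204
0.6 slide -1.21 2.14 rot y 0.261
0.5 slide -1.3 2.61 rot y 0.318
0.4 slide -1.35 3.08 rot y 0.375
0.3 slide -1.35 3.54 rot y 0.432
0.2 slide -1.31 4.0 rot y 0.489
0.1 slide -1.22 4.45 rot y 0.546
0 slide -1.08 4.88 rot y 0.603
```

>>> {"api": "drive_tool", "payload": {
  "slide": [
    [-0.4,0,0.4],
    [-0.65,0,0.8],
    [-0.9,0,1.25],
    [-1.05,0,1.7],
    [-1.2,0,2.15],
    [-1.3,0,2.6],
    [-1.35,0,3.1],
    [-1.35,0,3.55]
  ],
  "rot": [
    [0,0.03,0],
    [0,0.09,0],
    [0,0.15,0],
    [0,0.2,0],
    [0,0.26,0],
    [0,0.32,0],
    [0,0.375,0],
    [0,0.43,0]
  ]
}}

```text
t: 5.68
tool_pos: [0.5897, 0.1667, 0.074]
tool_rot: [[-0.914, -0.375, 0.156], [-0.369, 0.927, 0.062], [-0.167, -0.001, -0.986]]
ft_force: [0.3, 0.2, 1.1]
width: 0.502
```

```bash
python3 avg.py; python3 st.py 6 scene wrist
```

```text
t 5.6833 u,v,z(mm) [35.5804 -1.5716 74.0193] tipz 57.01934362396703 f local 0.3480521078923251 0.043008585057898556 1.1139886313258278 w 0.5022197147463177
avg mm [36.1098 -1.3256 73.5757] sd [1.0066 0.3751 0.1799] F [ 0.763  -0.1566  0.897 ] t 5.9333
t 5.9333 u,v,z(mm) [34.7024 -0.9231 73.3998] tipz 56.39982702389062 f local 0.18482134738170086 -0.7191573944302246 0.9434707864965352 w 0.5014187602471996
t 6.0333 u,v,z(mm) [34.3423 -0.9437 73.5701] tipz 56.570091252220486 f local 0.32584118670872864 -0.4243314221451021 1.1196984490697486 w 0.500243504444092
```

View pics/scene6c.png

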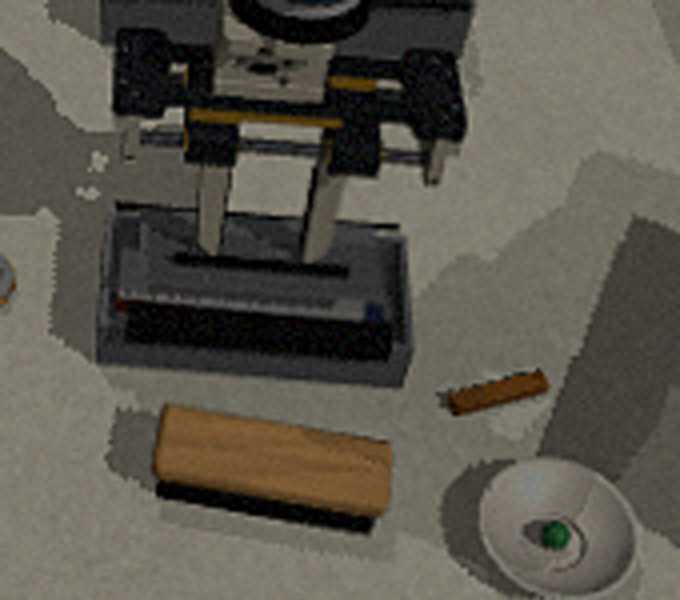

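View pics/wrist6c.png

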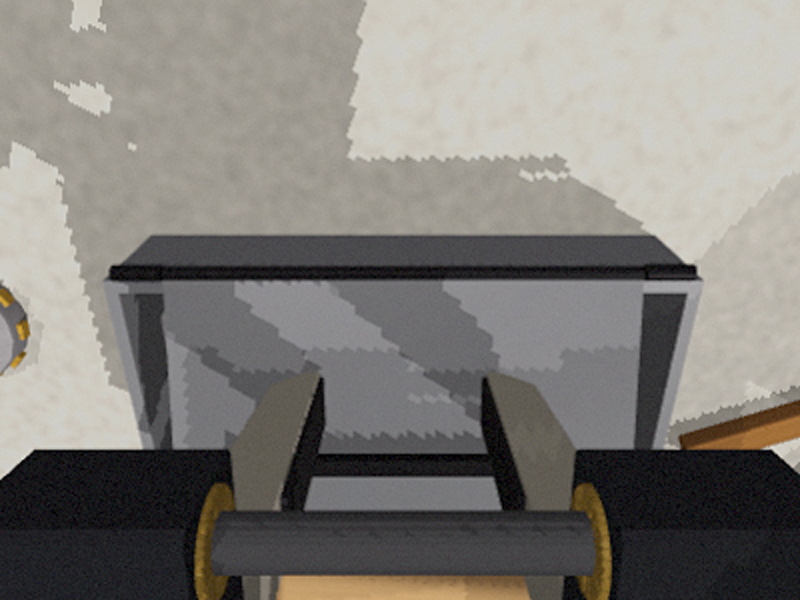

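```bash
python3 -c "
from mv import *
rows(34.4,73.5,.173,[.25,.2,.15,.1,.05,0],rho=47)
rows(34.4,73.5,.173,[0],rho=47,off=-2)"
```

```text
0.25 slide -0.05 0.23 rot y 0.03
0.2 slide -0.12 0.44 rot y 0.059
0.15 slide -0.18 0.66 rot y 0.087
0.1 slide -0.23 0.88 rot y 0.116
0.05 slide -0.26 1.1 rot y 0.144
0 slide -0.29 1.32 rot y 0.173
0 slide -0.25 1.52 rot y 0.173
```

>>> {"api": "drive_tool", "payload": {
  "slide": [
    [-0.05,0,0.23],
    [-0.12,0,0.44],
    [-0.18,0,0.66],
    [-0.22,0,0.88],
    [-0.25,0,1.1],
    [-0.27,0,1.3],
    [-0.27,0,1.4],
    [-0.27,0,1.4]
  ],
  "rot": [
    [0,0.03,0],
    [0,0.06,0],
    [0,0.09,0],
    [0,0.115,0],
    [0,0.145,0],
    [0,0.173,0],
    [0,0.173,0],
    [0,0.173,0]
  ]
}}

```text
t: 6.7
tool_pos: [0.5942, 0.1691, 0.0612]
tool_rot: [[-0.927, -0.375, -0.001], [-0.375, 0.927, -0.0], [0.001, 0.0, -1.0]]
ft_force: [-0.6, -0.2, 4.9]
width: 0.501
```

```bash
python3 avg.py; python3 st.py 7 scene wrist
```

```text
t 6.7 u,v,z(mm) [40.5861 -1.0003 61.2074] tipz 44.207356214573906 f local -0.6220408950958245 0.09067476525564598 4.867298154421371 w 0.5009035780499583
avg mm [40.5933 -1.0111 61.203 ] sd [0.0071 0.0194 0.0302] F [0.7335 1.5886 4.6369] t 6.95
t 6.95 u,v,z(mm) [40.5941 -1.0152 61.1722] tipz 44.17219930604584 f local -0.11257676088023048 2.1247339140464576 6.209674278915152 w 0.49989024655746006
t 7.05 u,v,z(mm) [40.6013 -1.0286 61.1809] tipz 44.18092578343686 f local 0.43962048687343674 2.5413147233660354 6.675174419529276 w 0.500392933789318
```

View pics/scene7c.png

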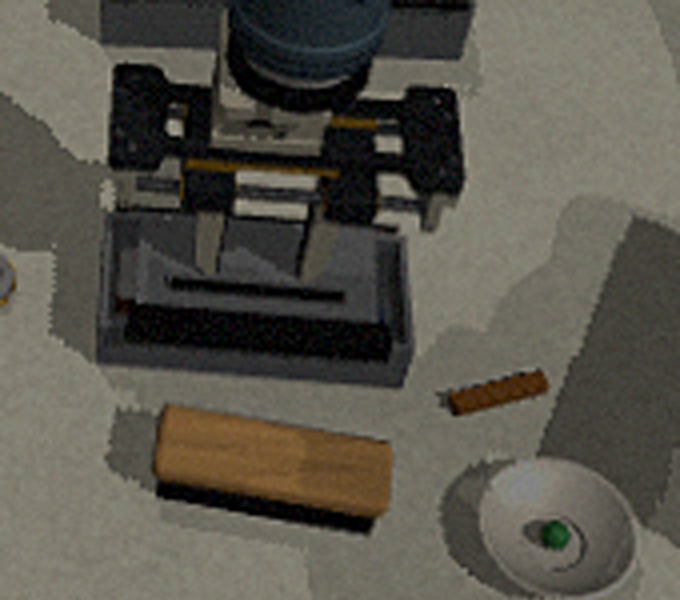

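View pics/wrist7c.png

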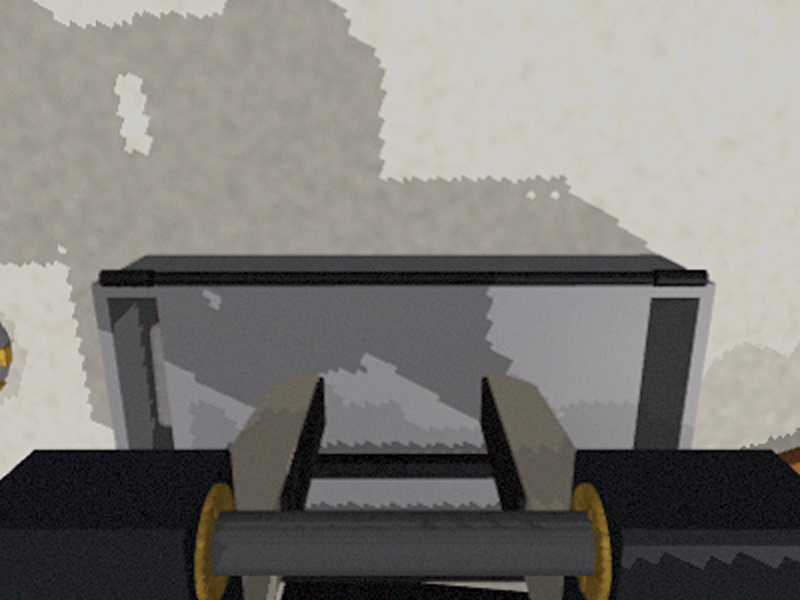

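The flap is flat, with the tips at z of about 44 mm and a press of about 5 N. The ridge lies just ahead of the tips. Next I'll push along +x.

>>> {"api": "drive_tool", "payload": {
  "slide": [
    [-0.2,0,-0.05],
    [-0.4,0,-0.05],
    [-0.6,0,-0.05],
    [-0.8,0,-0.05],
    [-0.9,0,-0.05],
    [-1.0,0,-0.05],
    [-1.1,0,-0.05],
    [-1.2,0,-0.05]
  ],
  "rot": [
    [0,0,0],
    [0,0,0],
    [0,0,0],
    [0,0,0],
    [0,0,0],
    [0,0,0],
    [0,0,0],
    [0,0,0]
  ]
}}

```text
t: 7.72
tool_pos: [0.6039, 0.1731, 0.0611]
tool_rot: [[-0.927, -0.375, -0.005], [-0.375, 0.927, -0.002], [0.005, 0.0, -1.0]]
ft_force: [-6.5, -1.0, 9.4]
width: 0.502
```

```bash
python3 avg.py; python3 st.py 8 scene
```

```text
t 7.7167 u,v,z(mm) [51.0763 -1.0255 61.0601] tipz 44.06006331558055 f local -6.444437088495536 1.4986683639754808 9.43721116398153 w 0.5019105737575176
avg mm [51.0584 -1.0257 61.1066] sd [0.0124 0.0101 0.0187] F [-4.2162  0.8709  8.0448] t 7.9667
t 7.9667 u,v,z(mm) [51.0545 -1.0266 61.1136] tipz 44.113594049731915 f local -3.7605751603074027 0.6957145140684562 7.483279790958116 w 0.4967543919962061
t 8.0167 u,v,z(mm) [51.0468 -1.0134 61.1103] tipz 44.1102760712153 f local -2.916201807641553 1.4370632672255474 7.374272933392303 w 0.5013576167714172
```

View pics/scene8c.png

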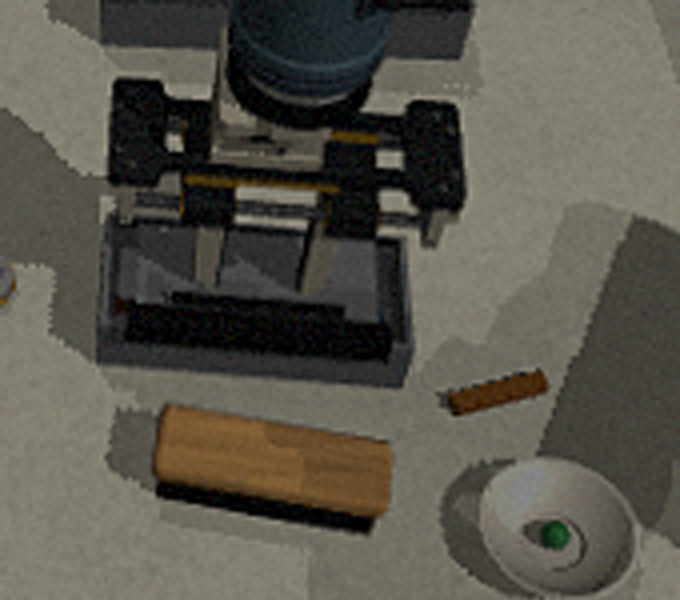

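>>> {"api": "drive_tool", "payload": {
  "slide": [
    [0,0,-0.06],
    [-0.1,0,-0.08],
    [-0.2,0,-0.08],
    [-0.3,0,-0.08],
    [-0.4,0,-0.08],
    [-0.5,0,-0.08],
    [-0.55,0,-0.08],
    [-0.6,0,-0.08]
  ],
  "rot": [
    [0,0,0],
    [0,0,0],
    [0,0,0],
    [0,0,0],
    [0,0,0],
    [0,0,0],
    [0,0,0],
    [0,0,0]
  ]
}}

```text
t: 8.68
tool_pos: [0.6109, 0.1757, 0.0613]
tool_rot: [[-0.927, -0.375, -0.003], [-0.375, 0.927, -0.001], [0.003, 0.0, -1.0]]
ft_force: [-0.8, -0.0, 1.2]
width: 0.504
```

```bash
python3 avg.py; python3 st.py 9 scene
```

```text
t 8.6833 u,v,z(mm) [58.5511 -1.2516 61.3208] tipz 44.3208057997742 f local -0.7451125367655058 0.29605791764224 1.189686565466519 w 0.5036029216053363
avg mm [58.6309 -1.2243 61.4695] sd [0.0107 0.0099 0.0821] F [-0.1512  0.0349  0.7603] t 8.9333
t 8.9333 u,v,z(mm) [58.6167 -1.2351 61.5865] tipz 44.58647538730059 f local -0.22859615606826608 -0.8686669500249338 0.08176337113144516 w 0.4971298525527096
t 8.9833 u,v,z(mm) [58.5981 -1.2243 61.5921] tipz 44.59213705249724 f local -0.5165862273100479 -0.6500469704896391 0.04821810537101734 w 0.49997415536810463
```

View pics/scene9c.png

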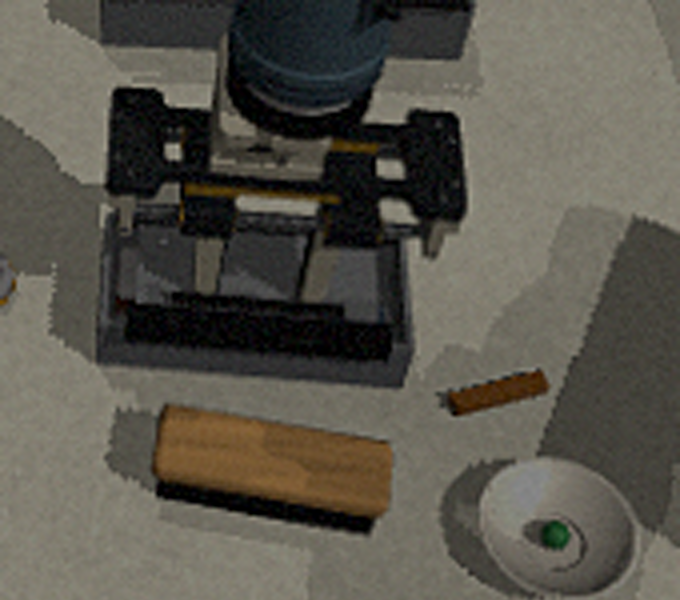

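Estimated slide is now about 11 mm. I'll push 2–3 mm more to confirm the stop by force.

>>> {"api": "drive_tool", "payload": {
  "slide": [
    [-0.1,0,0.05],
    [-0.15,0,0.05],
    [-0.2,0,0.05],
    [-0.25,0,0.05],
    [-0.25,0,0.05]
  ],
  "rot": [
    [0,0,0],
    [0,0,0],
    [0,0,0],
    [0,0,0],
    [0,0,0]
  ]
}}

```text
t: 9.4
tool_pos: [0.6119, 0.1761, 0.0611]
tool_rot: [[-0.927, -0.375, -0.005], [-0.375, 0.927, -0.002], [0.006, 0.0, -1.0]]
ft_force: [-5.1, -3.2, 6.6]
width: 0.498
```

```bash
python3 avg.py
```

```text
t 9.4 u,v,z(mm) [59.6489 -1.2073 61.1298] tipz 44.12983218446977 f local -5.955704683168118 -1.0706263764738329 6.566674942741603 w 0.4978535335075755
avg mm [59.6311 -1.1998 61.1171] sd [0.0168 0.0072 0.0149] F [-5.6388 -0.6435  5.9344] t 9.65
```

The stop is reached: tip corner at u = 67.1 mm, against 55 + 12 expected, with 6 N resistance. I'll lift off straight up.

>>> {"api": "drive_tool", "payload": {
  "slide": [
    [0.1,0,-0.2],
    [0.2,0,-0.5],
    [0.2,0,-1.5],
    [0.2,0,-4],
    [0.2,0,-8],
    [0.2,0,-12],
    [0.2,0,-15],
    [0.2,0,-15]
  ],
  "rot": [
    [0,0,0],
    [0,0,0],
    [0,0,0],
    [0,0,0],
    [0,0,0],
    [0,0,0],
    [0,0,0],
    [0,0,0]
  ]
}}

```text
t: 10.32
tool_pos: [0.6157, 0.1767, 0.2203]
tool_rot: [[-0.927, -0.375, 0.012], [-0.375, 0.927, 0.001], [-0.012, -0.004, -1.0]]
ft_force: [0.5, 0.5, 0.7]
width: 0.5
```

```bash
python3 st.py 10 scene wrist top
```

```text
t 10.3167 u,v,z(mm) [ 63.3615  -2.0539 220.2591] tipz 203.25911109684975 f local 0.6922518945392706 0.2745754504427621 0.7413826632746165 w 0.5004561130932496
t 10.4667 u,v,z(mm) [ 59.3478  -1.1024 211.4449] tipz 194.44491927318685 f local -0.034255814820484405 1.1375532846920804 -1.1528128613218738 w 0.49504558057966436
```

View pics/scene10c.png

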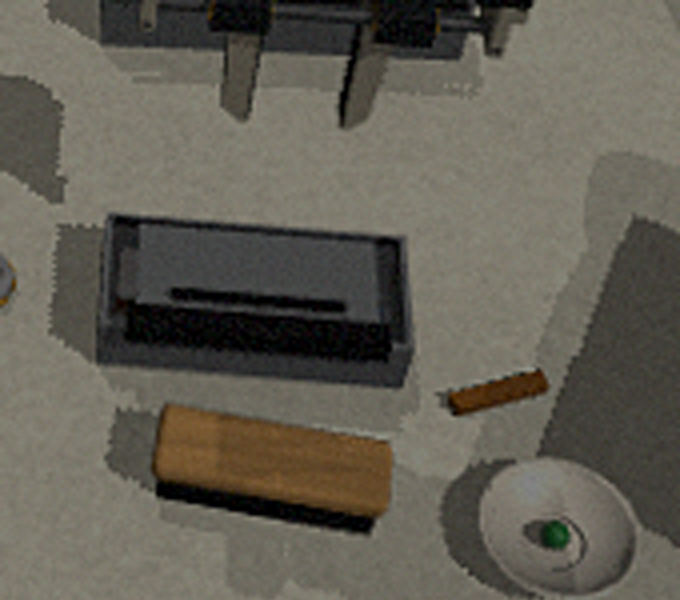

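View pics/wrist10c.png

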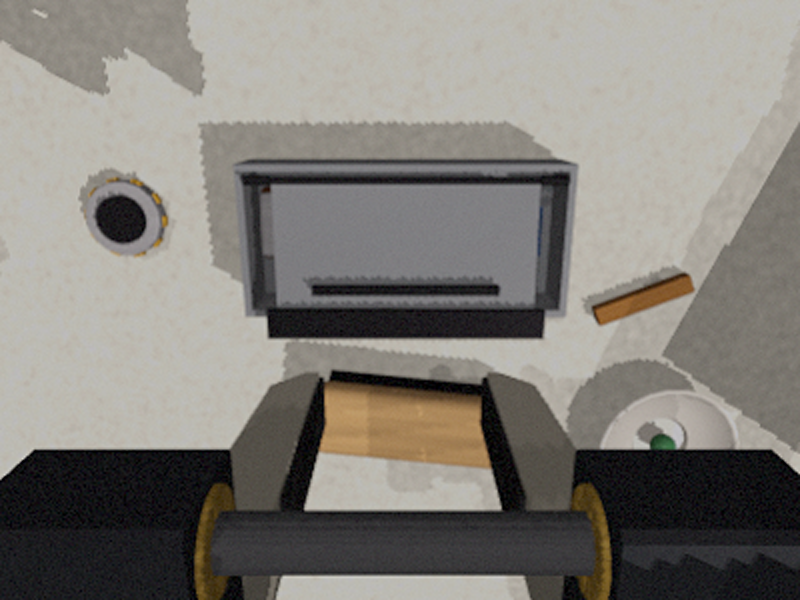

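```bash
cat > chk.py <<'E'
from h import *
import pickle,sys
from workcell import eyes
yaw=.386;X=np.array([np.cos(yaw),np.sin(yaw),0]);C=np.array([.5988,.1721,0])
B=pickle.load(open("wrist10.pkl","rb"));S=eyes.calibration("scene")
b=lambda x,y:((x+.5)/2-.5+120,(y+.5)/2-.5+50)
im=cv2.imread("pics/wrist10.png",0).astype(float)
col=im[120:230,285:365].mean(1)
for i,v in enumerate(col): print(120+i,round(v),end="; ")
print()
for x,y,z,n in ((400,309,.0535,"lip in 34"),(400,337,.0535,"lip out 50"),(400,163,.04,"rim -42"),(400,284.5,.050,"ridge back z50"),(400,284.5,.054,"z54"),(400,295,.05,"ridge front"),(405,183,.044,"flap hinge-side end")):
    print(n,(plane(B,b(x,y),z)-C)@X*1000)
E
python3 chk.py
```

```text
120 139; 121 139; 122 139; 123 139; 124 139; 125 139; 126 139; 127 140; 128 137; 129 109; 130 56; 131 70; 132 108; 133 129; 134 128; 135 118; 136 89; 137 69; 138 44; 139 21; 140 25; 141 44; 142 101; 143 131; 144 128; 145 127; 146 127; 147 127; 148 127; 149 127; 150 127; 151 127; 152 127; 153 127; 154 127; 155 127; 156 127; 157 126; 158 126; 159 126; 160 127; 161 126; 162 127; 163 126; 164 127; 165 126; 166 126; 167 126; 168 126; 169 126; 170 126; 171 126; 172 126; 173 126; 174 126; 175 126; 176 126; 177 126; 178 126; 179 125; 180 126; 181 125; 182 126; 183 126; 184 126; 185 126; 186 126; 187 125; 188 114; 189 97; 190 91; 191 84; 192 53; 193 15; 194 27; 195 27; 196 22; 197 61; 198 109; 199 127; 200 120; 201 105; 202 92; 203 81; 204 44; 205 14; 206 26; 207 26; 208 27; 209 26; 210 26; 211 27; 212 25; 213 27; 214 26; 215 26; 216 25; 217 22; 218 41; 219 124; 220 175; 221 183; 222 180; 223 174; 224 171; 225 167; 226 162; 227 156; 228 150; 229 146; 
lip in 34 33.50484666901456
lip out 50 49.48401969662202
rim -42 -41.95478155437004
ridge back z50 20.855130749793656
z54 19.75198048775027
ridge front 26.714063092394476
flap hinge-side end -32.11009625492485
```

```bash
python3 -c "
from workcell import r
print(r.hand_in(), r.observe()['t'])"
```

```text
the job is handed in; nothing more can be done
the job is handed in; nothing more can be done
```

The case is shut: I folded the flap of the smaller grey case flat with the fingertips and pushed it by its ridge under the black lip. Then I lifted clear and handed the job in at about 10.5 s; no verdict is reported.

- **Flap position:** the push ended with a firm 6 N resistance, with the tips 67 mm from the hinge, which is where the 12 mm stop should be. The last wrist view puts the ridge 20–21 mm to the case's +x from its centre, so the slide is about 11–12 mm (over 8 mm is needed).
- **Staying shut:** the flap stayed folded with its edge under the lip after I let go. I did not measure its final angle. The lip limits it to about 0.07 rad, just under the allowed 0.08.
- **Surroundings:** in the last wrist view the case's wall and lip lie within 1 mm of where I first measured them. The harmonica is still in the case, and the brush, nut blank, dish, marble and pitch pipe look unmoved. The polish tin is far from where I worked, and I did not recheck it.
- **Force:** the press reached 9.4 N at one point, close to the 10 N the flap takes, so I eased off before finishing the push.
- **Disagreement:** the lip height I measured from two views came out at 43–47 mm, below the stated 48.5–53.5 mm, and one pair gave a plainly wrong 110 mm. I used the stated heights for the lip. The case rim measured 42 and 47 mm at its two ends, against the stated 40 mm.

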